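# Clock a microscope camera head in its clamping fixture and lock it

### The job

Swing the blue-handled clamp lever of the round fixture wide open, and stand the white microscope camera head upright and gently in the fixture's dish, turned so that its black connector faces straight at the red pointer. Then swing the lever fully home so that it locks the camera's flange. Never lay the camera over, let go of everything at the end, and leave the other things on the bench standing where they are.

Things in the scene. Friction and masses are not known exactly. Their poses are not given: they have to be found in the camera images.
- camera: camera head, loose, about 0.4 kg; origin at the centre of its underside, z up. Black flange 90 mm dia, 8 mm thick; above it a white round body 56 mm dia to 106 mm (cap to 110). Its +x points to the black connector: 18 mm wide, 60 to 85 mm above the underside, reaching 50 mm from the axis, as does a black line on the cap. Grip the body near its top, finger line about square to the connector
- connector (a point): middle of the outer face of the camera's connector, 50 mm from the camera's axis, 72.5 mm above its underside
- fixture: fixed aluminium fixture, round plate 170 mm dia, 15 mm thick; origin at the centre of its underside on the table, z up. On it, concentric, a dark dish: floor 20 mm and lip 26 mm above the table, inside dia 99 mm (4.5 mm play round the flange). Clamp lever on its own -x side, red pointer somewhere round its +x half
- pointer: red block fixed on the plate outside the dish, 20 mm wide, 57 to 88 mm from the dish axis, top 35 mm above the table. Origin on the fixture's axis at table height; its +x axis points from the dish axis to the block: the camera's connector must face this way
- clamp (a joint): clamp lever's angle about its upright hinge, rad: 0 = fully home at its stop (nose over the dish's rim, 3 mm above a seated flange, blocking the dish), 1.7 = fully open at its stop; grows counter-clockwise from above. The dish is free from 1.2 up. Stays where it is left, friction about 0.06 N m
- clamp_handle (a point): on the axis of the lever's upright blue handle, a round post 16 mm diameter from 39 to 100 mm above the table; this point is 83 mm above the table and 45 mm from the hinge, on the side away from the nose
- clamp_hinge (a point): hinge axis of the clamp lever, 67 mm from the dish axis along the fixture's -x; this point is 31 mm above the table, at the underside of the lever's steel bar (16 mm wide, 8 mm thick, nose 30 mm from the hinge)
- wash_bottle: white plastic wash bottle with a red cap, upright, 50 mm diameter, 155 mm tall; the tallest thing near the work; origin at the centre of its underside. Leave it alone
- petri: low petri dish with a white lid, 62 mm diameter, 20 mm high; origin at the centre of its underside. Leave it alone
- slide_box: blue slide box, 112 x 87 x 58 mm high; origin at the centre of its underside. Leave it alone
- eyepiece: black eyepiece standing on its steel tube, 38 mm diameter, 73 mm tall; origin at the centre of its underside. Leave it alone
- oil_bottle: small amber oil bottle with a black cap, 32 mm diameter, 78 mm tall; origin at the centre of its underside. Leave it alone
- objective_can: grey round can with a black lid, 42 mm diameter, 68 mm tall; origin at the centre of its underside. Leave it alone
Mind the look-alikes: they are no part of the job. What is shaped like the fixture but purple is not meant.

How it is judged:
By the outcome, as a careful person would: the job done as asked, in the order asked, and still so for the second after the job is handed in, with the robot touching nothing.
It also fails if it takes over 72 s, if anything falls off the work surface, if the arm or the gripper's body presses on something with over 40 N, if the wrist force passes 120 N, or if a joint passes its speed limit or range.

### The arm

A 6-joint arm with a two-finger parallel gripper is mounted at the origin on the work surface. World frame = base frame: x ahead of the robot, y to its left, z up, the work surface at z = 0. Lengths are in m, angles in rad, forces in N, time in s.
With the tool pointing down it reaches from about 0.3 to 0.825 m from the base axis. Payload 5.4 kg.
Tool frame: the origin (TCP) lies at the very end of the fingers, on their centre line; the grasp point (between the pads) lies 19 mm behind it; z points along the fingers, y is the line along which they close (so a half turn about z gives the same grasp; the last joint's range is limited). The gripper opens to 92 mm and grips with 3 to 60 N. Pads are 20 mm wide; open, the fingers measure 128 mm over their backs; the gripper's body (75 mm by 189 mm) begins 69 mm behind the grasp point.
Start: joints at [0.942, 0.158, 1.597, -0, 1.386, -0.21], TCP at [0.234, 0.525, 0.215] pointing down, gripper open.
Joint ranges: [-2.91, 2.91], [-0.94, 2.29], [0.18, 2.7], [-1.29, 4.43], [0.17, 2.64], [-3, 3]. Speed limits (rad/s): [2.57, 2.57, 3.14, 3.14, 3.14, 3.14].

### API

Orientations are given as a rotation vector (axis times angle).
In Python, from workcell import bot gives the robot as it stands. Calls block until the motion is done:
- bot.goto(position, orientation): joint-space move of the TCP to a pose.
- bot.line_to(position, rot=None, max_speed=0.15): straight line of the TCP; rot=None keeps the orientation; max_speed is the mean speed in m/s.
- bot.set_joints(angles): joint-space move.
- bot.set_gripper(opening, newtons=None): opening from 0.0 (shut) to 1.0 (fully open); newtons is the grip in N (None keeps the last); returns when the fingers have stopped.
- bot.hold(seconds).
- bot.inverse_kinematics(position, orientation): joint angles nearest the present ones, or None.
- bot.read_camera(name): name is "side" or "top"; returns a dict with "pixels" (420x560x3 uint8, blue, green, red), "fx", "fy", "cx", "cy" (pixels), "R" (3x3) and "t" (3): a world point X has camera coordinates R X + t. Camera axes: x right, y down, z forward; pixel columns grow to the right and rows downward; lengths in m; the calibration is good to about 2 mm. A picture is of the moment at which its call begins. There is no depth.
A pose or a line that the arm cannot do raises bot.MotionError and nothing moves.
- bot.job_done(): hands the job in; it is judged then, once.
Readings, each from a call of its own:
- bot.current_clock(): time.
- bot.current_joints(): joint angles.
- bot.current_joint_vel(): joint speeds.
- bot.current_effort(): joint torques, N m.
- bot.current_ee_pos(): TCP position.
- bot.current_tool_rot(): TCP orientation.
- bot.current_contact_force(): force on the tool from outside, world axes, zero at the start.
- bot.current_ft_torque(): the same for the moment, N m.
- bot.current_opening(): opening from 0.0 (shut) to 1.0 (fully open).
- bot.current_grip_force(): force on a finger pad.
Only numpy, scipy, OpenCV 4.12 (cv2) and the standard library are available. Lean on these libraries where they do the work, as an engineer would, in place of code of your own. Each camera call takes 0.05 s, during which the arm holds its last target. There are 200 camera calls.

## Working session

There is one attempt and no reset: what is moved stays moved. The work goes in short steps, each a Python script; the robot and the scene stay as the last script left them, time stands still between calls to the robot, and variables do not carry over. Pictures are saved under pics/ and viewed, at most 12 in all, crops included, and the job is handed in when it is done.

```bash
mkdir -p pics; ls
python3 - <<'E'
from workcell import bot
import cv2,numpy as np,pickle
d={}
for n in("top","side"):
    c=bot.read_camera(n); d[n]=c
    cv2.imwrite(f"pics/{n}0.png",cv2.resize(c["pixels"],(800,600),interpolation=cv2.INTER_CUBIC))
    print(n,c["fx"],c["fy"],c["cx"],c["cy"],np.array(c["R"]).round(3).tolist(),np.round(c["t"],3), (-np.array(c["R"]).T@c["t"]).round(3))
pickle.dump(d,open("cam0.pkl","wb"))
print(bot.current_clock(),bot.current_tool_rot())
E
```

```text
pics
top 539.2323882340662 539.2323882340662 281.15984344529545 208.5488640398934 [[0.024, -1.0, -0.004], [-0.997, -0.024, -0.076], [0.076, 0.006, -0.997]] [0.095 0.537 1.603] [0.411 0.099 1.639]
side 468.2814933611766 468.2814933611766 281.1775298173547 212.22201313139328 [[-0.994, -0.112, -0.015], [-0.068, 0.702, -0.709], [0.09, -0.703, -0.705]] [0.516 0.045 1.273] [0.401 0.921 0.937]
0.1 [-6.52936217e-01 -3.07226164e+00  2.44946178e-03]
```

View pics/top0.png

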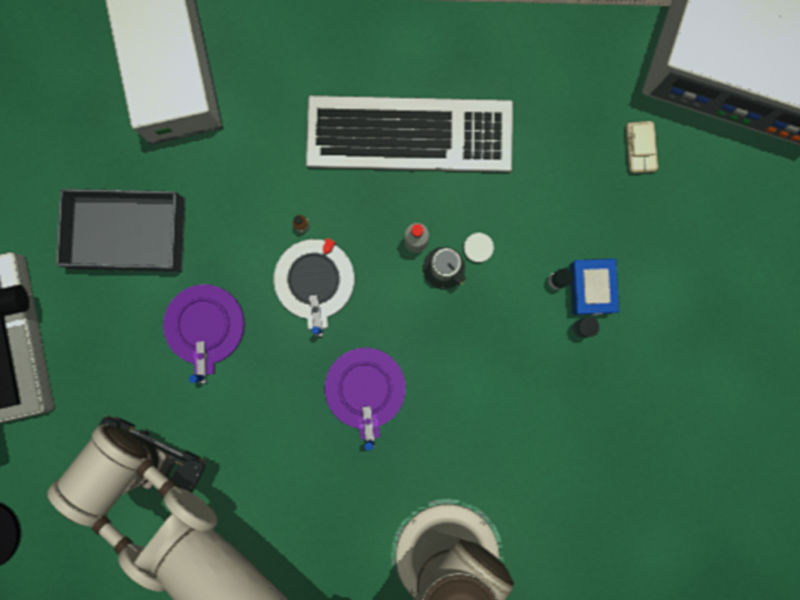

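View pics/side0.png

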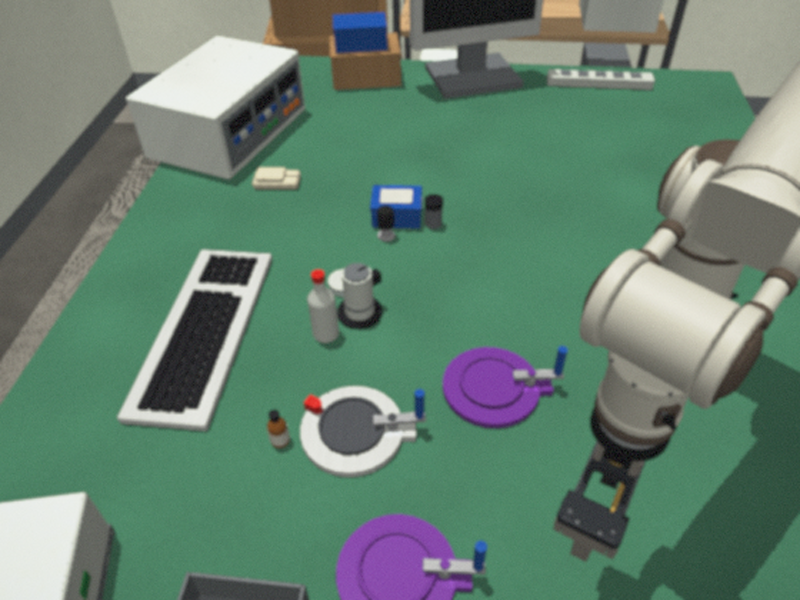

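Top view: the fixture (grey-white) is at about (314,278), its lever toward the bottom and the pointer at (328,245). The camera head is at (445,265), with the wash bottle at (416,235) and the petri dish at (479,247) beside it. In the side view the handle is at (420,404) and the camera head at (358,290). I'll enlarge both areas.

Run:
```python
import cv2,pickle
d=pickle.load(open("cam0.pkl","rb"))
def crop(n,x0,y0,x1,y1,s):
    im=cv2.resize(d[n]["pixels"][y0:y1,x0:x1],None,fx=s,fy=s,interpolation=cv2.INTER_CUBIC)
    for x in range(-(-x0//10)*10,x1,10):
        cv2.line(im,(int((x+.5-x0)*s),0),(int((x+.5-x0)*s),6),(0,255,255),1)
        if x%20==0: cv2.putText(im,str(x),(int((x+.5-x0)*s)-10,18),0,.4,(0,255,255),1)
    for y in range(-(-y0//10)*10,y1,10):
        cv2.line(im,(0,int((y+.5-y0)*s)),(6,int((y+.5-y0)*s)),(0,255,255),1)
        if y%20==0: cv2.putText(im,str(y),(8,int((y+.5-y0)*s)+4),0,.4,(0,255,255),1)
    cv2.imwrite(f"pics/{n}_crop.png",im)
crop("top",185,155,345,240,5)
crop("side",185,180,305,335,3.8)
```

```text
(no output)
```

View pics/top_crop.png

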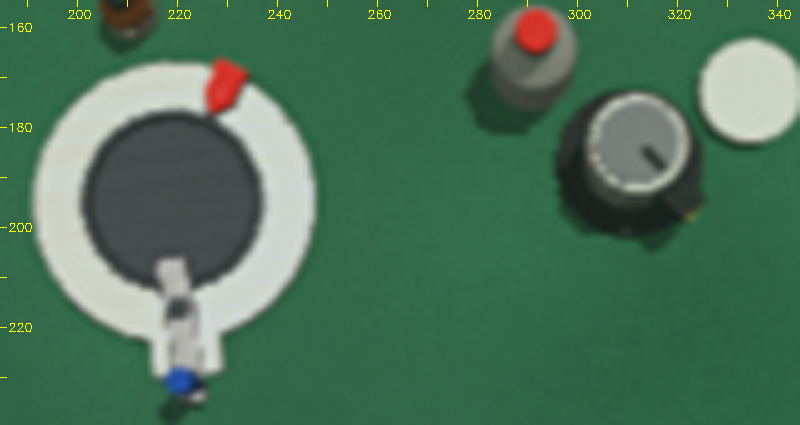

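View pics/side_crop.png

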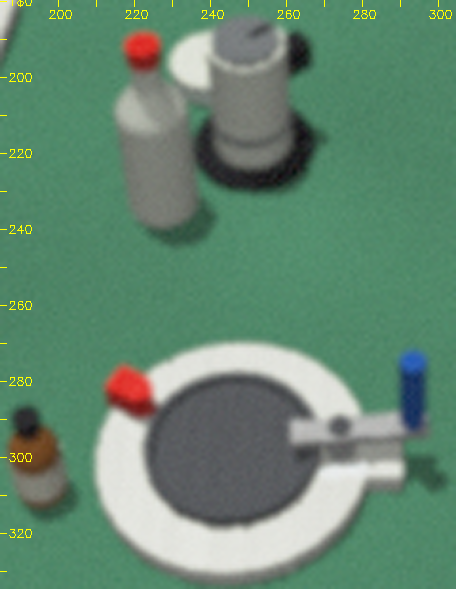

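Top crop: the dish centre is at pixel (219.3,194.6), handle top (220.5,230.7), cap centre (312.2,182.9) with its line pointing lower right, and connector near (322,196). Side crop: handle top (293.2,274.2) and base (293.2,292), cap centre (250.3,190). Next I triangulate these and fit circles.

```bash
cat > vis.py <<'E'
import cv2,numpy as np
from scipy.optimize import least_squares
def tri(views):
    """views: list of (cam,(u,v)) -> point, px residual"""
    f=lambda X:np.concatenate([proj(c,X)-p for c,p in views])
    s=least_squares(f,[.45,.1,.05]); return s.x,np.abs(s.fun).max()
def proj(c,X):
    q=np.array(c["R"])@X+c["t"]; return np.array([c["fx"]*q[0]/q[2]+c["cx"],c["fy"]*q[1]/q[2]+c["cy"]])
def ray(c,p,z):
    p=np.atleast_2d(p).astype(float); R=np.array(c["R"]); o=-R.T@c["t"]
    d=np.c_[(p[:,0]-c["cx"])/c["fx"],(p[:,1]-c["cy"])/c["fy"],np.ones(len(p))]@R
    return o+d*((z-o[2])/d[:,2])[:,None]
def circ(P,r0):
    s=least_squares(lambda q:np.hypot(P[:,0]-q[0],P[:,1]-q[1])-q[2],[*np.median(P[:,:2],0),r0],loss="soft_l1",f_scale=.001)
    return s.x
def blob(mask,near):
    n,l,st,ce=cv2.connectedComponentsWithStats(mask.astype(np.uint8))
    k=1+np.argmin(np.hypot(*(ce[1:]-near).T)+1e3*(st[1:,4]<6)); return (l==k),ce[k],st[k,4]
def cont(m):
    return max(cv2.findContours(m.astype(np.uint8),cv2.RETR_EXTERNAL,cv2.CHAIN_APPROX_NONE)[0],key=len)[:,0]
E
python3 - <<'E'
import pickle;from vis import *
d=pickle.load(open("cam0.pkl","rb")); T,S=d["top"],d["side"]; np.set_printoptions(precision=4,suppress=True)
for n,a,b in[("handle top",(220.5,230.7),(293.2,274.2)),("cap",(312.2,182.9),(250.3,190.)),("dish",(219.3,194.6),(246.6,302.7-4.))]:
    print(n,tri([(T,a),(S,b)]))
for n,c,w,dk in(("top",T,(195,209),(219,194)),("side",S,(225,322),(246,298))):
    im=c["pixels"].astype(int); hsv=cv2.cvtColor(c["pixels"],cv2.COLOR_BGR2HSV).astype(int)
    white=(hsv[...,1]<50)&(hsv[...,2]>150)
    for nm,mk,near,zz,r in(("plate",white,w,.015,.085),("dish",(hsv[...,1]<90)&(hsv[...,2]<125),dk,.026,.05)):
        lab,_=cv2.connectedComponents(mk.astype(np.uint8))[1],0
        ys,xs=np.where(mk); i=np.argmin(np.hypot(xs-near[0],ys-near[1])); m=lab==lab[ys[i],xs[i]]
        print(n,nm,m.sum(),circ(ray(c,cont(m),zz),r))
    red=(hsv[...,1]>150)&((hsv[...,0]<10)|(hsv[...,0]>170)); blue=(abs(hsv[...,0]-112)<12)&(hsv[...,1]>150)
    m,ce,a=blob(red,(229,172) if n=="top" else (218,282)); print(n,"red",ce,a,ray(c,ce,.033)[0],cv2.minAreaRect(ray(c,cont(m),.033)[:,:2].astype(np.float32)))
    m,ce,a=blob(blue,(220,231) if n=="top" else (293,283)); print(n,"blue",ce,a,ray(c,ce,.1 if n=="top" else .07)[0])
print("line",ray(T,[(312.2,182.9),(318.1,189.1)],.11))
print("conn",ray(T,[(322.8,196.3)],.0725), ray(S,[(263.5,193.5)],.0725))
print("hinge",ray(T,[(220.2,216.2)],.042),ray(S,[(273.9,291.9)],.042))
print("bottle cap",ray(T,[(291.7,160.8)],.155),"petri",ray(T,[(335,173)],.02))
E
```

```text
handle top (array([0.4599, 0.2792, 0.0996]), np.float64(0.21732447503373464))
cap (array([0.6002, 0.0203, 0.1083]), np.float64(1.0301283274335447))
dish (array([0.5699, 0.2962, 0.0134]), np.float64(0.8872565227358393))
top plate 1424 [0.5707 0.2966 0.0816]
top dish 997 [0.5715 0.296  0.053 ]
top red [229.717  171.4151] 53 [0.6413 0.2652 0.033 ] ((0.6399379968643188, 0.26381251215934753), (0.01973085291683674, 0.028560323640704155), 77.88088989257812)
top blue [220.5455 231.1364] 22 [0.4593 0.279  0.1   ]
side plate 1286 [0.5694 0.297  0.0837]
side dish 1447 [0.5681 0.3011 0.0541]
side red [218.6633 282.4082] 98 [0.6387 0.2703 0.033 ] ((0.6365624666213989, 0.26966479420661926), (0.02535264566540718, 0.0334952250123024), 69.46185302734375)
side blue [293.1222 280.9333] 90 [0.46   0.2757 0.07  ]
line [[0.6029 0.0207 0.11  ]
 [0.5855 0.0036 0.11  ]]
conn [[ 0.569  -0.0129  0.0725]] [[ 0.5679 -0.0079  0.0725]]
hinge [[0.5054 0.2882 0.042 ]] [[0.5032 0.2905 0.042 ]]
bottle cap [[0.6577 0.0812 0.155 ]] petri [[ 0.646  -0.0522  0.02  ]]
```

The points check out: handle top z is 0.0996 (should be 0.100), cap z 0.108 (0.110), hinge to handle 45.7 mm (45), and hinge to dish 66 mm (67). The fixture is near (0.570,0.2965), and the camera is at (0.601,0.0205) with yaw about -136°. Next I refine the pointer angle with a model fit and check the IK.

```bash
cat > mv.py <<'E'
from workcell import bot
import numpy as np
from scipy.spatial.transform import Rotation as Ro
def down(a):
    return Ro.from_matrix(np.array([[-np.sin(a),np.cos(a),0],[np.cos(a),np.sin(a),0],[0,0,-1.]])).as_rotvec()
E
python3 - <<'E'
import pickle;from vis import *;from mv import *
d=pickle.load(open("cam0.pkl","rb")); T,S=d["top"],d["side"]; np.set_printoptions(precision=3,suppress=True)
C=np.array([.570,.2965])
def red(c):
    p=c["pixels"].astype(float); return np.clip((p[...,2]-p[...,1]-25)/120,0,1)
W={n:red(c) for n,c in d.items()}
def sil(c,X):
    s=8; pts=np.array([proj(c,x) for x in X]); o=np.floor(pts.min(0))-6
    h=cv2.convexHull(((pts-o+.5)*s).astype(np.int32)); m=np.zeros((40*s,40*s),np.uint8); cv2.fillConvexPoly(m,h,255)
    return o.astype(int),cv2.GaussianBlur(cv2.resize(m,(40,40),interpolation=cv2.INTER_AREA)/255.,(0,0),.7)
def cost(q,names):
    a,cx,cy=q; e=0
    X=[(cx+r*np.cos(a)-t*np.sin(a),cy+r*np.sin(a)+t*np.cos(a),z) for r in(.057,.088) for t in(-.01,.01) for z in(.015,.035)]
    for n in names:
        o,m=sil(d[n],X); w=W[n][o[1]:o[1]+40,o[0]:o[0]+40]; e+=((m-w)**2).sum()/m.sum()
    return e
for names in(("top",),("side",),("top","side")):
    best=min((cost((np.radians(a),C[0]+dx,C[1]+dy),names),a,dx,dy) for a in np.arange(-34,-8,1) for dx in(-.003,-.0015,0,.0015,.003) for dy in(-.003,-.0015,0,.0015,.003))
    b0=min((cost((np.radians(a),*C),names),a) for a in np.arange(-34,-8,.5))
    print(names,best,b0)
print("tab",ray(T,[(222.1,229.)],.015), ray(T,[(220.2,216.2)],.042))
def ik(p,a): 
    q=bot.inverse_kinematics(p,down(a)); return q if q is None else np.array(q)
for a in(-136+90,-136-90,-22+90,-22-90):
    p=(.601,.0205) if a in(-46,-226) else C
    print(a,ik((*p,.08),np.radians(a)),ik((*p,.27),np.radians(a)))
H=np.array([.504,.289])
for off in(90,-90):
    for th in(189,238,286):
        t=np.radians(th); print(off,th,ik((*(H+.045*np.array([np.cos(t),np.sin(t)])),.06),t+np.radians(off)))
E
```

```text
('top',) (np.float64(0.16638482465562732), np.int64(-21), 0.003, -0.003) (np.float64(0.23912989118492084), np.float64(-22.0))
('side',) (np.float64(0.23915464299261957), np.int64(-24), 0.003, -0.003) (np.float64(0.269417333989437), np.float64(-24.0))
('top', 'side') (np.float64(0.4352514448964569), np.int64(-22), 0.003, -0.003) (np.float64(0.5268474186809353), np.float64(-23.5))
tab [[0.469 0.284 0.015]] [[0.505 0.288 0.042]]
-46 [-0.167  0.36   1.635 -0.     1.147  0.636] [-0.167  0.195  1.446 -0.     1.5    0.636]
-226 [-0.167  0.36   1.635 -0.     1.147 -2.505] [-0.167  0.195  1.446 -0.     1.5   -2.505]
68 [ 0.292  0.456  1.507 -0.     1.179 -0.895] [ 0.292  0.303  1.318 -0.     1.52  -0.895]
-112 [ 0.292  0.456  1.507 -0.     1.179  2.247] [ 0.292  0.303  1.318 -0.     1.52   2.247]
90 189 [ 0.326  0.243  1.827 -0.     1.072  1.74 ]
90 238 [ 0.258  0.249  1.82  -0.     1.073  0.817]
90 286 [ 0.233  0.319  1.732 -0.     1.09  -0.046]
-90 189 [ 0.326  0.243  1.827  0.     1.072 -1.402]
-90 238 [ 0.258  0.249  1.82  -0.     1.073 -2.325]
-90 286 None
```

The pointer is at about -22.5° and the fixture yaw about 7.5°; both gripper yaws are reachable. I'll open the lever now.

```bash
cat >> mv.py <<'E'
H=np.array([.5036,.2878]); ZL=.062
def hp(th,r=.045,z=ZL): return np.array([H[0]+r*np.cos(th),H[1]+r*np.sin(th),z])
def arc(t0,t1,step,lim,speed=.06):
    """carry the gripped handle; stop when the tangential push exceeds lim (N)"""
    f0=np.array(bot.current_contact_force()); n=max(1,int(np.ceil(abs(t1-t0)/step)))
    for th in np.linspace(t0,t1,n+1)[1:]:
        bot.line_to(hp(th),down(th+np.pi/2),max_speed=speed)
        f=np.array(bot.current_contact_force())-f0; tan=f[:2]@[-np.sin(th),np.cos(th)]
        if abs(tan)>lim: break
    return th,tan,f
E
python3 - <<'E'
from vis import *;from mv import *; np.set_printoptions(precision=3,suppress=True)
t0=np.radians(191)
bot.set_gripper(.5,8)
bot.goto(hp(t0,z=.17),down(t0+np.pi/2)); bot.line_to(hp(t0),max_speed=.15)
print(np.array(bot.current_contact_force()))
bot.set_gripper(0,8); print("open",bot.current_opening()*92,bot.current_grip_force(),np.array(bot.current_contact_force()))
print(arc(t0,np.radians(187.5)+1.72,.16,9),bot.current_clock())
c=bot.read_camera("top"); cv2.imwrite("pics/a.png",c["pixels"])
E
```

```text
[-0.152  0.61   0.566]
open 15.636995985425862 8.000135868787766 [-0.275 -1.481  2.266]
(np.float64(4.992492347489367), np.float64(-3.8372905687566012), array([-3.485, -1.767,  4.775])) 7.3
```

Run:
```python
from vis import *;from mv import *;import pickle; np.set_printoptions(precision=3,suppress=True)
bot.set_gripper(.45); bot.line_to(hp(4.9925,z=.13)); 
bot.set_gripper(1.0); bot.goto((.45,.08,.28),down(np.radians(-46)))
print(bot.current_clock(),np.array(bot.current_contact_force()))
d={n:bot.read_camera(n) for n in("top","side")}; pickle.dump(d,open("cam1.pkl","wb"))
a=cv2.resize(d["top"]["pixels"][155:255,195:345],None,fx=5,fy=5,interpolation=cv2.INTER_CUBIC)[:500]
cv2.imwrite("pics/t1.png",a)
P=[]
for n,near in(("top",(232,212)),("side",(280,275))):
    hsv=cv2.cvtColor(d[n]["pixels"],cv2.COLOR_BGR2HSV).astype(int); m,ce,ar=blob((abs(hsv[...,0]-112)<12)&(hsv[...,1]>150),near); print(n,ce,ar); P.append((d[n],ce))
    print(ray(d[n],ce,.1 if n=="top" else .07))
```

```text
10.2833 [ 1.022 -0.092  0.477]
top [233.75 212.05] 20
[[0.515 0.243 0.1  ]]
side [271.135 267.045] 89
[[0.515 0.241 0.07 ]]
```

View pics/t1.png

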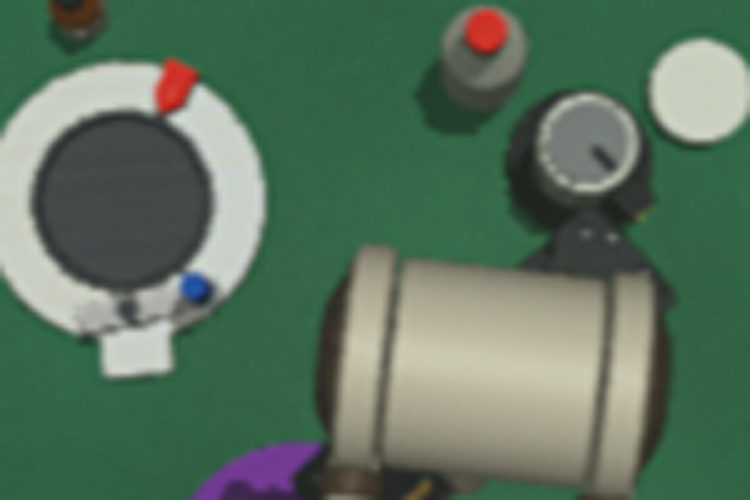

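Lever stands open at about 1.68 rad (blue handle at crop (196,288)), with the dish clear and the camera head untouched. Now I grasp the camera.

Run:
```python
from vis import *;from mv import *;import pickle; np.set_printoptions(precision=3,suppress=True)
a=np.radians(-46); p=np.array([.601,.0205])
bot.goto((*p,.26),down(a)); bot.line_to((*p,.079),max_speed=.12); print(np.array(bot.current_contact_force()))
bot.set_gripper(0,25); print(bot.current_opening()*92,bot.current_grip_force(),np.array(bot.current_contact_force()))
bot.line_to((*p,.275),max_speed=.12); print(np.array(bot.current_contact_force()),np.array(bot.current_ft_torque()))
C=np.array([.570,.2965]); b=np.radians(-22.5+90)
bot.line_to((*C,.275),down(b),max_speed=.15)
bot.line_to((*C,.16),max_speed=.15); bot.hold(.2)
print(bot.current_clock(),bot.current_opening()*92,np.array(bot.current_ee_pos()))
d={n:bot.read_camera(n) for n in("top","side")}; pickle.dump(d,open("cam2.pkl","wb"))
t=cv2.resize(d["top"]["pixels"][150:240,180:265],None,fx=4.6,fy=4.6,interpolation=cv2.INTER_CUBIC)
s=cv2.resize(d["side"]["pixels"][215:335,200:300],None,fx=4,fy=4,interpolation=cv2.INTER_CUBIC)
o=np.zeros((480,800,3),np.uint8); o[:t.shape[0],:391]=t[:,:391]; o[:480,400:800]=s; cv2.imwrite("pics/t2.png",o)
```

```text
[ 0.22   0.118 -0.547]
55.6738947893122 24.99771147966385 [ 2.093 -1.437 -0.162]
[-0.102 -0.632 -4.692] [-0.074  0.13  -0.007]
18.4 55.784463223808615 [0.571 0.297 0.161]
```

View pics/t2.png

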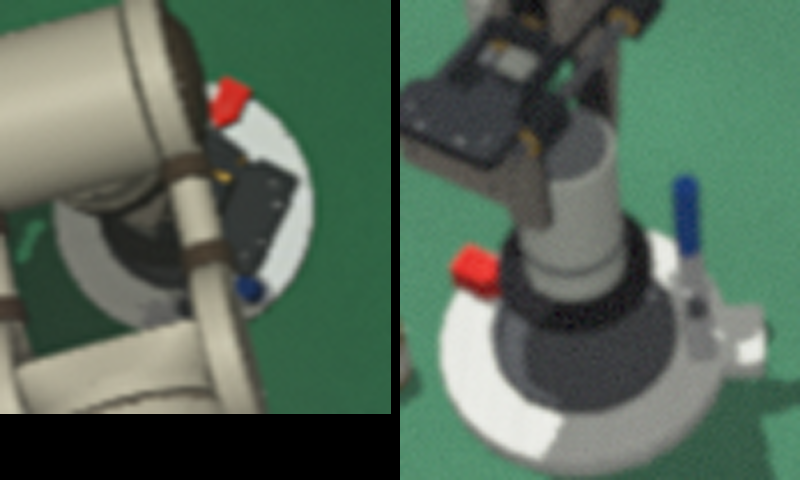

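The camera hangs upright above the dish, with its connector hidden behind the finger. I turn it in place so the connector faces the side camera, to measure its yaw and offset in the hand.

Run:
```python
from vis import *;from mv import *;import pickle; np.set_printoptions(precision=3,suppress=True)
C=np.array([.570,.2965])
bot.line_to((*C,.16),down(np.radians(15)),max_speed=.15) if 0 else bot.goto((*C,.16),down(np.radians(15))); bot.hold(.2)
d=bot.read_camera("side"); pickle.dump(d,open("cam3.pkl","wb")); print(bot.current_clock(),bot.current_ee_pos(),Ro.from_rotvec(bot.current_tool_rot()).as_matrix()[:,1])
x0,y0=210,215
s=cv2.resize(d["pixels"][y0:y0+95,x0:x0+75],None,fx=6,fy=6,interpolation=cv2.INTER_CUBIC); cv2.imwrite("pics/t3.png",s)
C3=np.array(bot.current_ee_pos()); zb=C3[2]-.079
f=lambda X:(proj(d,np.array(X))+.5-[x0,y0])*6
ci=np.array([f((C3[0]+.045*np.cos(t),C3[1]+.045*np.sin(t),z)) for z in(zb,zb+.008) for t in np.linspace(0,6.28,60)])
print("expected flange L,R,bottom",ci[:,0].min(),ci[:,0].max(),ci[:,1].max())
cb=np.array([f((C3[0]+.028*np.cos(t),C3[1]+.028*np.sin(t),zb+.11)) for t in np.linspace(0,6.28,60)]); print("cap L R top bot",cb.min(0),cb.max(0))
for a in(100,105,110): print(a,f((C3[0]+.05*np.cos(np.radians(a)),C3[1]+.05*np.sin(np.radians(a)),zb+.0725)))
```

```text
19.6333 [0.57  0.296 0.16 ] [0.966 0.259 0.   ]
expected flange L,R,bottom 83.78177130236259 325.10652183779735 501.43978494190185
cap L R top bot [102.759 151.3  ] [263.343 273.58 ]
100 [191.521 391.797]
105 [204.125 390.603]
110 [216.616 388.533]
```

View pics/t3.png

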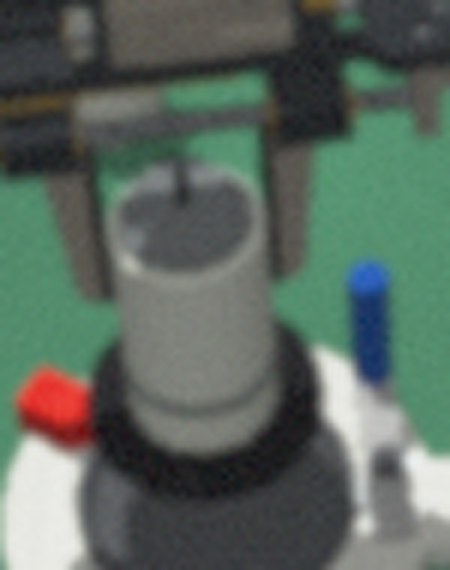

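The connector faces away from the side camera here, with the cap line at crop (181,160–203). The flange spans 92–320 against 84–325 expected, so it is centred to about 1 mm. I'll turn it to face the camera and measure the connector directly.

Run:
```python
from vis import *;from mv import *;import pickle; np.set_printoptions(precision=3,suppress=True)
C=np.array([.570,.2965])
d=pickle.load(open("cam3.pkl","rb")); zb=.081; f=lambda X,o:((proj(d,np.array(X))+.5-o)*6)
for a in(-80,-75,-70): print("line",a,[f((C[0]+r*np.cos(np.radians(a)),C[1]+r*np.sin(np.radians(a)),zb+.11),[210,215])-f((*C,zb+.11),[210,215]) for r in(.028,.008)])
bot.goto((*C,.16),down(np.radians(165))); bot.hold(.2)
d=bot.read_camera("side"); print(bot.current_clock())
x0,y0=210,215
cv2.imwrite("pics/t4.png",cv2.resize(d["pixels"][y0:y0+95,x0:x0+75],None,fx=6,fy=6,interpolation=cv2.INTER_CUBIC))
for a in(65,70,75,80,85):
    u=np.array([np.cos(np.radians(a)),np.sin(np.radians(a))]); v=np.array([-u[1],u[0]])
    print(a,[f((*(C+.05*u+s*v),zb+z),[x0,y0]).round() for z in(.06,.085) for s in(-.009,.009)])
```

```text
line -80 [array([ -0.013, -59.757]), array([ -0.004, -17.319])]
line -75 [array([ -6.873, -59.145]), array([ -1.992, -17.139])]
line -70 [array([-13.684, -58.091]), array([ -3.965, -16.83 ])]
22.1167
65 [array([ 92., 387.]), array([133., 408.]), array([ 84., 343.]), array([127., 364.])]
70 [array([101., 393.]), array([145., 411.]), array([ 94., 349.]), array([139., 368.])]
75 [array([111., 399.]), array([157., 414.]), array([104., 355.]), array([151., 370.])]
80 [array([121., 404.]), array([169., 415.]), array([114., 360.]), array([164., 371.])]
85 [array([132., 408.]), array([182., 416.]), array([126., 364.]), array([176., 372.])]
```

View pics/t4.png

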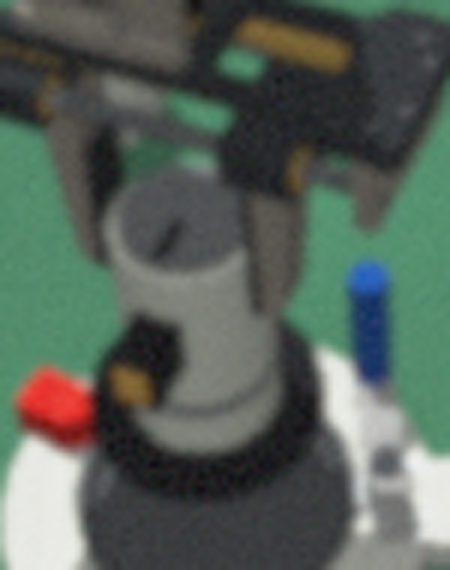

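Connector face centre is at crop (131,383), against (131,384.5) expected, so its yaw in the hand is right to about 1°. I turn it to the pointer and lower it by feel.

Run:
```python
from vis import *;from mv import *;import pickle; np.set_printoptions(precision=3,suppress=True)
C=np.array([.570,.2965]); b=down(np.radians(67.5))
bot.goto((*C,.16),b); bot.line_to((*C,.109),max_speed=.08); bot.hold(.2)
f0=np.array(bot.current_contact_force()); print(f0)
z=.109
while z>.096:
    z-=.001; bot.line_to((*C,z),max_speed=.03); f=np.array(bot.current_contact_force())-f0
    if f[2]>2: break
bot.hold(.1); print(z,np.array(bot.current_ee_pos()),f,np.array(bot.current_contact_force())-f0,bot.current_clock())
```

```text
[ 0.99  -0.717 -5.398]
0.105 [0.57  0.297 0.105] [-1.61   1.253  2.048] [-1.203  1.105  1.698] 25.7083
```

Contact came 6 mm early, so the flange is on the lip. I check the moment and look.

Run:
```python
from vis import *;from mv import *;import pickle; np.set_printoptions(precision=3,suppress=True)
C=np.array([.570,.2965])
f1=np.array(bot.current_contact_force());m1=np.array(bot.current_ft_torque())
d={n:bot.read_camera(n) for n in("top","side")}; pickle.dump(d,open("cam4.pkl","wb"))
bot.line_to((*C,.111),max_speed=.05); bot.hold(.2)
f0=np.array(bot.current_contact_force());m0=np.array(bot.current_ft_torque()); print(f1-f0,m1-m0,f0,m0,bot.current_clock())
S=d["side"];x0,y0=205,235
im=cv2.resize(S["pixels"][y0:y0+100,x0:x0+95],None,fx=6,fy=6,interpolation=cv2.INTER_CUBIC)
f=lambda X:((proj(S,np.array(X))+.5-[x0,y0])*6).astype(int)
for r,z,col in((.0495,.026,(0,255,255)),(.045,.026,(255,0,255)),(.085,.015,(255,255,0)),(.028,.136,(255,0,255))):
    for t in np.linspace(0,6.28,40): cv2.circle(im,tuple(map(int,f((C[0]+r*np.cos(t),C[1]+r*np.sin(t),z)))),1,col,-1)
cv2.imwrite("pics/t5.png",im)
```

```text
[-0.244 -0.194 -0.177] [-0.039  0.032 -0.023] [ 0.031  0.582 -3.523] [ 0.014 -0.049  0.041] 26.275
```

View pics/t5.png

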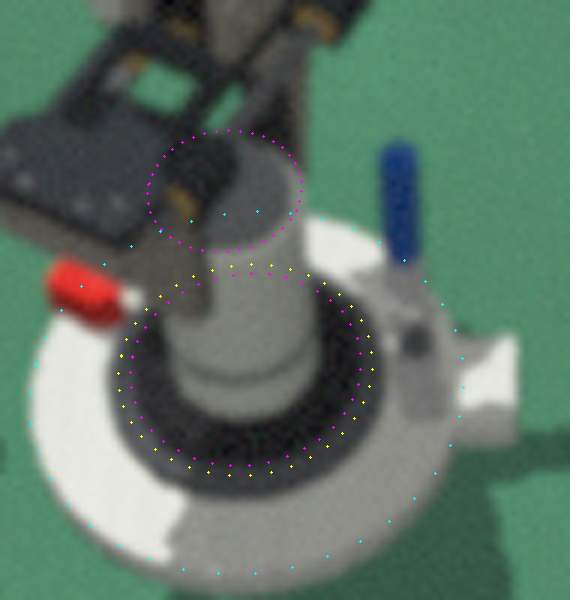

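That was force noise: lifting off changed nothing. The picture shows the flange concentric with the dish ring (flange about 128–368, ring 110–385). I continue down with averaged force readings.

Run:
```python
from vis import *;from mv import *;import pickle; np.set_printoptions(precision=3,suppress=True)
C=np.array([.570,.2965])
def F(n=6):
    r=[]
    for _ in range(n): bot.hold(.02); r.append(bot.current_contact_force())
    return np.mean(r,0)
f0=F(); print(f0)
bot.line_to((*C,.104),max_speed=.04); print(F()-f0)
z=.104
while z>.0965:
    z-=.001; bot.line_to((*C,z),max_speed=.03); f=F()-f0; print(round(z,4),f)
    if f[2]>2: break
print(bot.current_clock())
```

```text
[ 0.411  0.028 -3.936]
[-0.192 -0.364 -0.141]
0.103 [ 0.041 -0.09   0.011]
0.102 [-0.225 -0.306 -0.497]
0.101 [-0.349  0.145 -0.373]
0.1 [-0.573 -0.028 -0.083]
0.099 [0.044 0.11  1.204]
0.098 [-2.338 -0.253  9.48 ]
28.9
```

Contact at TCP 0.099 means it is seated on the 20 mm floor. I release, retreat and look.

Run:
```python
from vis import *;from mv import *;import pickle; np.set_printoptions(precision=3,suppress=True)
C=np.array([.570,.2965])
bot.line_to((*C,.0988),max_speed=.03); bot.set_gripper(.8); bot.line_to((*C,.21),max_speed=.15)
bot.goto((.42,.12,.25),down(np.radians(14)+np.pi))if bot.inverse_kinematics((.42,.12,.25),down(np.radians(14)+np.pi)) is not None else bot.goto((.42,.12,.25),down(np.radians(14)))
print(bot.current_clock(),bot.current_joints()[5])
d={n:bot.read_camera(n) for n in("top","side")}; pickle.dump(d,open("cam5.pkl","wb"))
T,S=d["top"],d["side"]
t=cv2.resize(T["pixels"][155:235,180:260],None,fx=5,fy=5,interpolation=cv2.INTER_CUBIC)
s=cv2.resize(S["pixels"][230:335,205:285],None,fx=5,fy=5,interpolation=cv2.INTER_CUBIC)
o=np.zeros((525,800,3),np.uint8);o[:400,:400]=t;o[:525,400:]=s
for c,off,xo in((T,[180,155],0),(S,[205,230],400)):
    f=lambda X:((proj(c,np.array(X))+.5-off)*5+[xo,0])
    g=np.radians(-22.5); print("centre cap",f((*C,.13)),"conn",[f((C[0]+r*np.cos(g),C[1]+r*np.sin(g),.0925)).round() for r in(.03,.05)],"flange c",f((*C,.028)))
cv2.imwrite("pics/t6.png",o)
```

```text
33.6583 2.897284566836653
centre cap [174.443 184.014] conn [array([204., 144.]), array([218., 112.])] flange c [196.036 202.303]
centre cap [588.432 192.044] conn [array([539., 219.]), array([502., 202.])] flange c [604.564 328.232]
```

View pics/t6.png

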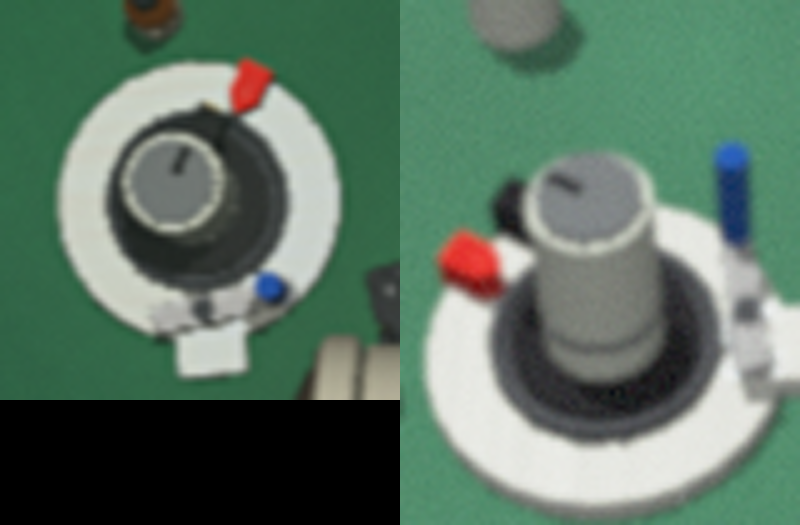

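Camera stands upright and centred in the dish: cap centre (174,184) as predicted, connector and cap line toward the red pointer. A quick offline yaw check first.

Run:
```python
import pickle;from vis import *
d=pickle.load(open("cam5.pkl","rb"))
def ang(n,off,xo,a,b):
    P=ray(d[n],[(np.array(q)-[xo,0])/5+off-.5 for q in(a,b)],.13); v=(P[1]-P[0])[:2]; return np.degrees(np.arctan2(v[1],v[0]))
print("top line",ang("top",[180,155],0,(178,172),(187,150)),"from centre",ang("top",[180,155],0,(174,183),(188,149)))
print("side line",ang("side",[205,230],400,(582,192),(550,176)),"from centre",ang("side",[205,230],400,(590,201),(548,175)))
# line pixels automatically: dark pixels on the cap, PCA in world
for n,cen in(("top",(216.5,187)),("side",(244,267))):
    c=d[n]; g=cv2.cvtColor(c["pixels"],cv2.COLOR_BGR2GRAY).astype(float); u,v=np.meshgrid(np.arange(560),np.arange(420))
    W=ray(c,np.c_[u.ravel(),v.ravel()],.13); C=ray(c,[(174/5+180-.5,183.5/5+155-.5)] if n=="top" else [(590/5-80+205-.5,201/5+230-.5)],.13)[0]
    r=np.hypot(*(W-C)[:,:2].T).reshape(g.shape); m=(r<.023); med=np.median(g[m]); w=np.clip(med-15-g,0,None)*m
    q=(W-C)[:,:2][w.ravel()>0]; ww=w.ravel()[w.ravel()>0]; mu=np.average(q,axis=0,weights=ww); ev=np.linalg.eigh(np.cov(q.T,aweights=ww))[1][:,1]; ev*=np.sign(ev[0])
    print(n,len(q),"pca",np.degrees(np.arctan2(ev[1],ev[0])),"centroid",np.degrees(np.arctan2(mu[1],mu[0])))
```

```text
top line -20.28801536679069 from centre -20.420247014700887
side line -25.402874468191666 from centre -30.731542828596336
top 19 pca -21.168069433018804 centroid -14.811729369707166
side 24 pca -23.67032182911342 centroid -34.21361208452359
```

Camera yaw averages about -22.5° across the views, matching the pointer. Now I swing the lever home.

Run:
```python
from vis import *;from mv import *;import pickle; np.set_printoptions(precision=3,suppress=True)
def F(n=5):
    r=[]
    for _ in range(n): bot.hold(.02); r.append(bot.current_contact_force())
    return np.mean(r,0)
t0=np.radians(284)
bot.set_gripper(.35); bot.goto(hp(t0,z=.17),down(t0+np.pi/2)); print(bot.current_joints()[5])
bot.line_to(hp(t0),max_speed=.12); bot.set_gripper(0,8); print(bot.current_opening()*92); f0=F()
th=np.radians(193); print(arc(t0,th,.16,15))
while th>np.radians(181):
    th-=.02; bot.line_to(hp(th),down(th+np.pi/2),max_speed=.03); f=F()-f0; tan=f[:2]@[-np.sin(th),np.cos(th)]
    print(round(np.degrees(th),1),round(tan,2),f)
    if tan>7: break
print(bot.current_clock())
```

```text
-0.013110962159485068
15.860376907379424
(np.float64(3.368485456349056), np.float64(0.3353853165827678), array([-0.301, -0.414,  3.447]))
191.9 0.84 [ 0.757 -0.698  2.578]
190.7 1.4 [ 0.739 -1.286  3.125]
189.6 1.05 [ 0.506 -0.977  3.211]
188.4 1.34 [ 0.974 -1.21   2.914]
187.3 0.86 [ 0.691 -0.775  2.557]
186.1 2.59 [ 0.664 -2.531  3.183]
185.0 5.57 [ 1.363 -5.47   3.537]
183.8 8.65 [ 1.881 -8.545  3.97 ]
44.2417
```

The stop is at about 186° and the lever is pressed home. I release, retreat and check.

Run:
```python
from vis import *;from mv import *;import pickle; np.set_printoptions(precision=3,suppress=True)
p=np.array(bot.current_ee_pos()); th=np.radians(186.4)
bot.line_to(hp(th),max_speed=.03); bot.set_gripper(.35); q=hp(th,z=.2); bot.line_to(q,max_speed=.12)
bot.goto((.36,.0,.28),down(np.radians(80))); bot.hold(.3)
print(bot.current_clock())
d={n:bot.read_camera(n) for n in("top","side")}
t=cv2.resize(d["top"]["pixels"][145:240,185:345],None,fx=5,fy=5,interpolation=cv2.INTER_CUBIC)[:,:400]
s=cv2.resize(d["side"]["pixels"][230:335,205:285+20],None,fx=4,fy=4,interpolation=cv2.INTER_CUBIC)
o=np.zeros((475,800,3),np.uint8);o[:475,:400]=t;o[:420,400:]=s;cv2.imwrite("pics/t7.png",o)
for n,near,z in(("top",(220,231),.1),("side",(293,281),.07)):
    hsv=cv2.cvtColor(d[n]["pixels"],cv2.COLOR_BGR2HSV).astype(int); m,ce,ar=blob((abs(hsv[...,0]-112)<12)&(hsv[...,1]>150),near); X=ray(d[n],ce,z)[0]; print(n,ce,ar,X,np.degrees(np.arctan2(*(H-X[:2])[::-1])))
```

```text
49.5167
top [219.429 231.19 ] 21 [0.459 0.282 0.1  ] 7.22143582379025
side [293.207 281.891] 92 [0.46  0.278 0.07 ] 12.135675439824182
```

View pics/t7.png

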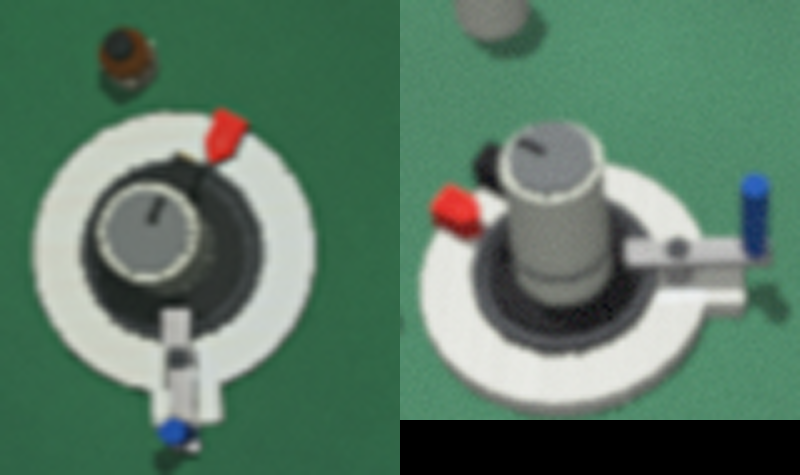

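The lever is home (nose over the dish rim at (177,315), handle at (175,432)), and the camera is upright with its connector toward the pointer. The gripper is clear, so I hand in.

```bash
python3 -c "
from workcell import bot
print(bot.job_done())"
```

```text
the job is handed in; nothing more can be done
None
```

The job is handed in at about 50 s: the camera head stands upright in the dish with its connector facing the pointer (to within about 2°), the lever is swung home against its stop, and the arm is clear of everything.

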